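# Check the yellow finds case in on the case-present pin

### The job

Check in the yellow finds case: pick it up and set it down, right way up and without dropping it, between the four blue corner guides of the grey check-in cradle, so that it sits flat on the plate and its weight holds the brass sensing pin down. Either way round will do. Leave the black case with the clear lid where it stands, and let go of the yellow case.

Things in the scene. Friction and masses are not known exactly. Their poses are not given: they have to be found in the camera images.
- yellow_case: Closed yellow hinged case, about 0.3 kg; lid fixed shut. Flat-sided body 60 (own x) x 120 (y) x 40 mm high. Mid -x side a lid tab 22 mm wide sticks out 4 mm, 22-28 mm above the bottom: a grip across the middle is 64 mm. Hinges on +x add nothing. Origin: centre of underside, z up. Flat on the table on the right, nearer or farther than the black case, own y within 20 deg of world y.
- black_case: Bystander to leave alone: closed case with black bottom and clear lid, 60 mm (own x, 64 with its tab) by 130 mm (own y) by 45 mm high. Origin: centre of the underside. It lies flat on the table some 10 cm in front of or behind the yellow case.
- cradle: Fixed grey plate 100 (own x) x 200 mm (y, -82 to +118), flat top 10 mm above table. Origin: table height, below pin and nest centre; own y (within 15 deg of world x) is the nest's length. Blue corner guides, 12 mm high, bound a nest 84 (x) x 140 mm (y); long sides open for fingers from y -50 to +50 mm. Black block at +y end, 30 mm high. A seated case's origin is 10 mm above this origin.
- pin (a joint): Brass case-present pin, 10 mm across, domed, sprung, rising from the plate at the cradle's origin. 0 m = up, 6 mm above the plate; 0.006 m = fully down, flush with it. It takes 0.6 N to start and 1.5 N fully down: the weight of the case alone (2.3 to 3.9 N) holds it down; it springs up when nothing is on it.

How it is judged (in metres and radians):
At the end, for the whole second after the job is handed in: The pin is down by more than 4.5 of its 6 mm; the yellow case is at rest flat on the plate (within 3 degrees and about 3 mm), right way up, within 18 mm of the pin and 15 degrees of the nest's direction; the black case is within 30 mm of its start (value of joint pin above 0.0045 m and horizontal distance between yellow_case and cradle below 0.018 m and z of yellow_case in the frame of cradle between 0.007 and 0.0135 m and angle between the y axis of yellow_case and the y axis of cradle, either way round below 0.26 rad and angle between yellow_case's own z axis and vertical below 0.05 rad and linear speed of yellow_case below 0.02 m/s and distance of black_case from where it was at the start of the episode below 0.03 m); the robot touches nothing.
It fails at once if the black case is moved by more than 30 mm (distance of black_case from where it was at the start of the episode above 0.03 m).
It fails at once if the yellow case is dropped or thrown (moves faster than 0.7 m/s, a fall of 25 mm, out of the fingers) (linear speed of yellow_case above 0.7 m/s and contact force between yellow_case and the fingers below 0.1 N).
It also fails if it takes over 32 s, if anything falls off the work surface, if the arm or the gripper's body presses on something with over 40 N, if the wrist force passes 120 N, or if a joint passes its speed limit or range.

### The arm

A 6-joint arm with a two-finger parallel gripper is mounted at the origin on the work surface; the furniture and walls round the work are solid. World frame = base frame: x ahead of the robot, y to its left, z up, the work surface at z = 0. Lengths are in mm, angles in rad, forces in N, time in s.
With the tool pointing down it reaches from about 350 to 875 mm from the base axis. Payload 4.2 kg.
Tool frame: the origin (TCP) lies midway between the tips of the shut fingers; the grasp point (between the pads) lies 19 mm behind it; z points along the fingers, y is the direction in which the jaws open and shut (so a half turn about z gives the same grasp; the last joint's range is limited). The gripper opens to 85 mm and grips with 20 to 120 N. Pads are 22 mm wide; open, the fingers measure 114 mm over their backs; the gripper's body (76 mm by 85 mm) begins 54 mm behind the grasp point. The pads swing forward as they close: fully open they stand 13 mm farther back than shut.
Start: joints at [1.517, 0.385, 0.008, 0, -1.194, -0.259], TCP at [192.295, 594.661, 197.212] pointing down, gripper open.
Joint ranges: [-3.14, 3.14], [-1.21, 2.06], [-1.07, 1.41], [-3.16, 2.05], [-2.99, -0.16], [-3.1, 3.1]. Speed limits (rad/s): [2.79, 2.79, 3.14, 3.14, 3.14, 3.14].

### API

Orientations are given as a unit quaternion [x, y, z, w].
In Python, from bench import read_state, get_image, job_done, search_frame, regions_of gives the robot as it stands.
- The arm moves only by the tool servo_tool, never from a script. Its arguments are lists of equal length, an entry for each row: "turn": the turn, a rotation vector about the world's x, y, z in rad, a list of three; "dp": the shift along the world's x, y, z in m, a list of three; "fingers": the finger opening in m, from 0 to 0.0854. In form: {"turn": [[rx, ry, rz], ...], "dp": [[tx, ty, tz], ...], "fingers": [fingers, ...]}. A call has exactly 5 rows; each row shifts and turns the pose as measured when the row begins; what a row does not reach is not made up. A row lasts 1/8 s, in which the tool goes at most 62.5 mm and 10.7 degrees, less where a joint would pass 70% of its speed; a pose out of reach is approached as far as the arm can. A call is refused whole if a number of a shift passes 0.0625 or a number of a turn 0.188, either way. A call with a gripper value outside its range is refused whole. The fingers move at their own pace and stop on an object; the grip force is fixed at half the most. Time passes only in rows, so rows that do not move let the fingers close, or fill a call up. It gives the time, the measured TCP pose, the force and the opening at its end, in the units of the state.
- read_state(): the state, without advancing time (a new reading comes with each control period).
- get_image(name): name is "scene" or "top" or "wrist"; returns a dict with "img" (400x640x3 uint8, red, green, blue), "vfov" (degrees; the focal length in pixels is half the picture's height over the tangent of half this angle, whatever the lens; pixels are square), "cx", "cy" (the principal point, pixels), "world_from_camera" (4x4, takes a point from camera to world coordinates); the wrist camera has in their place "mount" (4x4, takes a point from camera to tool coordinates, whose origin is the TCP and whose axes are the flange's). Camera axes: x right, y down, z forward; pixel columns grow to the right and rows downward; lengths in mm; the calibration is good to about 2 mm. A picture is of the moment at which its call begins: read the wrist's pose just before it. There is no depth.
- job_done(): hands the job in, once; it reports no verdict.
Trained networks look in the newest picture that a camera, given by its name, has taken for a name from the list of things; names that differ only in an ending like _2 or _b are one class to them, and where a whole thing is asked for, a point or a joint stands for the part that bears it (a point fixed in the world has none). Each returns a list of dicts, best first, with "score" (0 to 1); they miss things now and then, are a little off and sometimes report something else, mostly with a low value. They report only what shows in the picture. A call takes as long as a camera call.
- search_frame(query, camera): "box" ([left, top, width, height] in pixels, round what is visible of it).
- regions_of(query, camera): "region" (400x640 bool, what is visible of it) and "box" ([left, top, width, height] in pixels, round what is visible of it).
The state is a dict: "clock": time; "joints": joint angles; "joint_vel": joint speeds; "joint_efforts": joint torques, N m; "position": TCP position; "ee_rot": TCP orientation; "contact_force": force on the tool from outside, world axes, zero at the start; "wrist_torque": the same for the moment, N m; "gripper_width": finger opening in mm.
Only numpy, scipy, OpenCV 4.12 (cv2) and the standard library are available. Lean on these libraries where they do the work, as an engineer would, in place of code of your own. Each camera call takes 0.05 s, during which the arm holds its last target. There are 200 camera calls.

## Working session

There is one attempt and no reset: what is moved stays moved. The work goes in short steps, Python scripts to look and compute and a tool call to move; the robot and the scene stay as the last step left them, time stands still between calls to the robot, and variables do not carry over. Pictures are saved under pics/ and viewed, about 8 in all and at most 12, crops included, and the job is handed in when it is done.

Besides the shell and the picture viewer there is one more tool, called as a command line: name --argument value ..., lists and objects as JSON in quotes. servo_tool: Moves the arm, as the interface text tells. Its arguments: {"type":"object","properties":{"turn":{"type":"array","items":{"type":"array","items":{"type":"number"}}},"dp":{"type":"array","items":{"type":"array","items":{"type":"number"}}},"fingers":{"type":"array","items":{"type":"number"}}},"required":["turn","dp","fingers"]}

```bash
ls; mkdir -p pics
cat > h.py <<'E'
import numpy as np, cv2
from bench import *
from scipy.spatial.transform import Rotation as R
def foc(d): return 200/np.tan(np.radians(d["vfov"])/2)
def T(d,st=None):
    if "world_from_camera" in d: return np.array(d["world_from_camera"])
    M=np.eye(4); M[:3,:3]=R.from_quat(st["ee_rot"]).as_matrix(); M[:3,3]=st["position"]
    return M@np.array(d["mount"])
def pix2z(d,uv,z,st=None):
    W=T(d,st); uv=np.atleast_2d(uv).astype(float); f=foc(d)
    r=np.c_[(uv[:,0]-d["cx"])/f,(uv[:,1]-d["cy"])/f,np.ones(len(uv))]@W[:3,:3].T
    o=W[:3,3]; return o+r*((z-o[2])/r[:,2])[:,None]
def proj(d,P,st=None):
    W=np.linalg.inv(T(d,st)); p=np.atleast_2d(P)@W[:3,:3].T+W[:3,3]
    return p[:,:2]/p[:,2:]*foc(d)+[d["cx"],d["cy"]]
def save(d,n): cv2.imwrite("pics/"+n,cv2.cvtColor(d["img"],cv2.COLOR_RGB2BGR))
E
python3 - <<'E'
from h import *
s=read_state(); print({k:np.round(v,3).tolist() for k,v in s.items()})
for c in ["top","scene"]:
    d=get_image(c); save(d,c+"0.png"); print(c,d["vfov"],d["cx"],d["cy"],np.round(T(d),3).tolist())
    for q in ["yellow_case","black_case","cradle","pin"]:
        for r in regions_of(q,c)[:2]:
            m=r["region"].astype(np.uint8); 
            rect=cv2.minAreaRect(np.argwhere(m)[:,::-1].astype(np.float32))
            print(q,round(r["score"],2),r["box"],m.sum(),np.round(pix2z(d,cv2.boxPoints(rect),{"yellow_case":40,"black_case":45}.get(q,10)),0)[:,:2].tolist())
E
```

```text
pics
{'clock': 0.0, 'joints': [1.517, 0.386, 0.007, -0.001, -1.194, -0.259], 'joint_vel': [0.0, 0.001, 0.001, 0.001, -0.001, 0.0], 'joint_efforts': [0.0, -39.229, 18.84, 4.186, -0.005, 0.0], 'position': [192.1, 594.032, 196.101], 'ee_rot': [0.988, -0.156, -0.0, 0.001], 'contact_force': [0.484, -0.737, 0.784], 'wrist_torque': [0.016, -0.066, -0.039], 'gripper_width': 85.115}
top 57.28784707252535 317.03220787782186 200.19640172897408 [[-0.017, -0.983, 0.18, 379.106], [-1.0, 0.018, 0.007, -67.22], [-0.01, -0.18, -0.984, 991.795], [0.0, 0.0, 0.0, 1.0]]
yellow_case 0.56 [377.7, 154.4, 49.8, 36.2] 1120 [[647.0, -216.0], [675.0, -340.0], [607.0, -351.0], [580.0, -228.0]]
black_case 0.73 [378.5, 219.6, 55.6, 32.5] 1323 [[442.0, -213.0], [506.0, -232.0], [470.0, -365.0], [407.0, -344.0]]
cradle 0.73 [217.7, 168.6, 37.8, 72.4] 2663 [[658.0, 213.0], [656.0, 110.0], [457.0, 108.0], [458.0, 207.0]]
scene 48.18765648212515 316.35695993482733 202.48812394049847 [[0.688, -0.4, 0.606, -176.307], [-0.725, -0.402, 0.559, -707.767], [0.02, -0.824, -0.567, 691.646], [0.0, 0.0, 0.0, 1.0]]
yellow_case 0.83 [383.3, 205.2, 60.4, 42.4] 1424 [[543.0, -255.0], [650.0, -206.0], [675.0, -341.0], [572.0, -378.0]]
black_case 0.85 [342.2, 233.6, 60.7, 57.4] 1977 [[416.0, -225.0], [525.0, -209.0], [465.0, -381.0], [372.0, -385.0]]
cradle 0.7 [234.4, 157.3, 73.4, 40.8] 1493 [[467.0, 226.0], [726.0, 230.0], [642.0, 94.0], [412.0, 105.0]]
```

```bash
ls pics; python3 -c "import bench,inspect;print([n for n in dir(bench) if n[0]!='_'])"
```

```text
scene0.png
top0.png
['IKError', 'get_image', 'job_done', 'read_state', 'regions_of', 'search_frame']
```

View pics/top0.png

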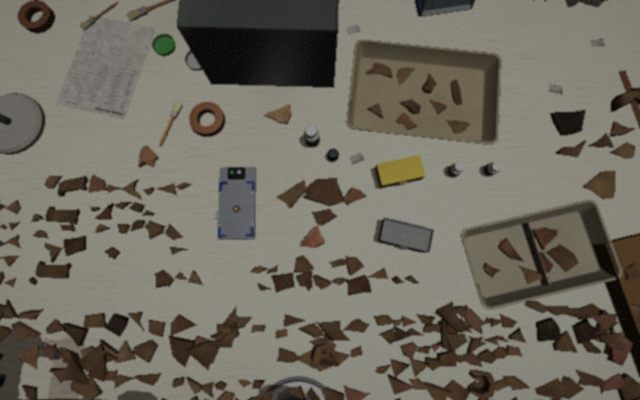

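View pics/scene0.png

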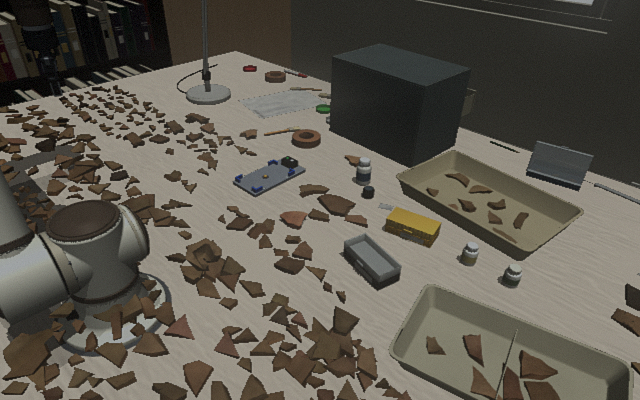

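The top view shows the yellow case at about (400,171), the black case at about (405,236), the cradle at about (237,203) with its black block at the far end, and the pin at (236,209). The scene view agrees. A tall dark box and a tray stand behind them. I'm moving above the yellow case now.

servo_tool --turn '[[0,0,-0.05],[0,0,-0.1],[0,0,-0.1],[0,0,-0.1],[0,0,-0.1]]' --dp '[[0.011,-0.022,0.01],[0.022,-0.044,0.01],[0.022,-0.044,0.01],[0.022,-0.044,0.01],[0.022,-0.044,0.01]]' --fingers '[0.0854,0.0854,0.0854,0.0854,0.0854]'

```text
clock: 1.12
position: [293.5, 388.7, 249.2]
ee_rot: [0.925, -0.38, 0.0, 0.0]
contact_force: [0.7, -0.0, -0.4]
gripper_width: 85.4
```

servo_tool --turn '[[0,0,-0.1],[0,0,-0.1],[0,0,-0.1],[0,0,-0.1],[0,0,-0.1]]' --dp '[[0.022,-0.045,0],[0.022,-0.045,0],[0.022,-0.045,0],[0.022,-0.045,0],[0.022,-0.045,0]]' --fingers '[0.0854,0.0854,0.0854,0.0854,0.0854]'

```text
clock: 1.75
position: [405.5, 151.3, 255.0]
ee_rot: [0.795, -0.607, 0.002, -0.005]
contact_force: [0.9, -0.0, 0.7]
gripper_width: 85.4
```

servo_tool --turn '[[0,0,0],[0,0,0],[0,0,0],[0,0,0],[0,0,0]]' --dp '[[0.022,-0.045,0],[0.022,-0.045,0],[0.022,-0.045,0],[0.022,-0.045,0],[0.022,-0.045,0]]' --fingers '[0.0854,0.0854,0.0854,0.0854,0.0854]'

```text
clock: 2.38
position: [514.7, -86.2, 260.1]
ee_rot: [0.792, -0.61, 0.005, -0.009]
contact_force: [0.8, 1.3, 0.2]
gripper_width: 85.4
```

Run:
```python
from h import *
s=read_state(); d=get_image("wrist"); save(d,"w1.png")
print(s["position"],s["ee_rot"],s["clock"],d["vfov"],np.round(d["mount"],2).tolist())
for q in ["yellow_case","black_case","cradle"]:
    for r in search_frame(q,"wrist")[:2]: print(q,r)
```

```text
[514.70581151 -86.15078895 260.0981913 ] [ 0.79230658 -0.61003833  0.00478603 -0.00897881] 2.375 69.27174156296671 [[0.0, -0.96, -0.29, 74.23], [1.0, 0.0, 0.0, -0.61], [-0.0, -0.29, 0.96, -176.55], [0.0, 0.0, 0.0, 1.0]]
yellow_case {'box': [240.7, 0.0, 55.7, 45.0], 'score': 0.62}
black_case {'box': [359.5, 0.3, 90.0, 80.8], 'score': 0.89}
cradle {'box': [206.3, 253.2, 118.4, 82.0], 'score': 0.66}
```

servo_tool --turn '[[0,0,0],[0,0,0],[0,0,0],[0,0,0],[0,0,0]]' --dp '[[0.026,-0.045,-0.005],[0.026,-0.045,-0.005],[0.026,-0.045,-0.005],[0.026,-0.045,0],[0,0,0]]' --fingers '[0.0854,0.0854,0.0854,0.0854,0.0854]'

```text
clock: 3.2
position: [618.6, -264.3, 247.4]
ee_rot: [0.794, -0.608, 0.005, -0.01]
contact_force: [-1.0, 0.4, -1.7]
gripper_width: 85.2
```

```bash
cat >> h.py <<'E'
def box(L,W,z0,z1,x0=None,y0=None):
    return np.array([[sx*W/2,sy*L/2,z] for z in (z0,z1) for sx in (-1,1) for sy in (-1,1)],float)
def place(P,x,y,yaw,z=0): return np.asarray(P)@R.from_euler('z',yaw).as_matrix().T+[x,y,z]
def fit(d,s,mask,P,x0):
    """fit convex silhouette of points P at (x,y,yaw) to mask by soft IoU"""
    from scipy.optimize import minimize
    def c(p):
        m=np.zeros((400,640),np.uint8); uv=proj(d,place(P,*p),s)
        cv2.fillConvexPoly(m,cv2.convexHull((uv*16).round().astype(np.int32)),1,shift=4)
        return -np.sum(m&mask)/np.sum(m|mask)
    S=np.array([x0]+[[x0[i]+(j==i)*[15,15,.1][i] for i in range(3)] for j in range(3)])
    r=minimize(c,x0,method="Nelder-Mead",options=dict(initial_simplex=S,xatol=.01,fatol=1e-5))
    return r.x,-r.fun
E
python3 - <<'E'
from h import *
s=read_state(); d=get_image("wrist"); save(d,"w2.png")
print(s["position"],s["ee_rot"],s["clock"])
im=d["img"].copy()
for q,P,x0,col in [("yellow_case",box(120,60,0,40),(627,-284,.22),(255,0,0)),("black_case",box(130,60,0,45),(456,-289,.28),(0,255,0))]:
    for r in regions_of(q,"wrist")[:1]:
        m=r["region"].astype(np.uint8); p,f=fit(d,s,m,P,x0); print(q,r["score"],r["box"],m.sum(),p,f)
        cv2.polylines(im,[cv2.convexHull(proj(d,place(P,*p),s).round().astype(np.int32))],1,col,1)
d["img"]=im; save(d,"w2o.png")
E
```

```text
[ 618.56004025 -264.31727838  247.43605287] [ 0.79413082 -0.6076336   0.00549997 -0.01036309] 3.2
yellow_case 0.89 [288.7, 99.7, 54.0, 95.1] 4225 [ 7.22e+02 -2.44e+02 -1.80e-01] -0.0
black_case 0.61 [390.4, 125.9, 101.4, 105.9] 5443 [ 5.71000000e+02 -2.15666667e+02  1.33333333e-02] -0.0h.py:26: RuntimeWarning: overflow encountered in scalar negative
  return -np.sum(m&mask)/np.sum(m|mask)
```

View pics/w2o.png

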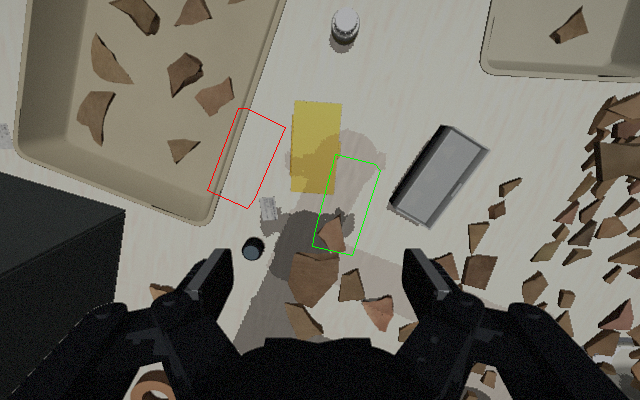

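The wrist view shows the yellow case at columns 290–341, rows 100–194, well aligned with the tool. The tray's edge is on its left and the black case on its right. The overlays are wrong because my fit has an unsigned-integer bug, so I'm fixing that.

```bash
sed -i 's/return -np.sum(m&mask)/return -1.0*np.sum(m\&mask)/' h.py
cat >> h.py <<'E'
def rotdown(yaw):  # tool pointing down, tool x at yaw
    return R.from_euler('z',yaw)*R.from_euler('x',np.pi)
def turn_to(s,yaw): return (rotdown(yaw)*R.from_quat(s["ee_rot"]).inv()).as_rotvec()
E
python3 - <<'E'
from h import *
s=read_state(); d=get_image("wrist")
im=d["img"].copy()
for q,P,x0,col in [("yellow_case",box(120,60,0,40),(627,-284,.22),(255,0,0)),("black_case",box(130,60,0,45),(456,-289,.28),(0,255,0))]:
    for r in regions_of(q,"wrist")[:1]:
        m=r["region"].astype(np.uint8); p,f=fit(d,s,m,P,x0); print(q,r["score"],p,f)
        cv2.polylines(im,[cv2.convexHull(proj(d,place(P,*p),s).round().astype(np.int32))],1,col,1)
        if q[0]=="y": Y=p
d["img"]=im; save(d,"w3o.png")
# tray near edge, top rim line candidates and nearest
print("tray rim @z60", pix2z(d,[[285,2],[208,225]],60,s), "@0",pix2z(d,[[285,2],[208,225]],0,s))
print("vial", pix2z(d,[[252,248]],20,s))
print("dp",Y[:2]-s["position"][:2],"turn",turn_to(s,Y[2]-np.pi/2))
E
```

```text
yellow_case 0.93 [ 6.33326437e+02 -2.83948832e+02  2.02876546e-01] 0.9559603412497117
black_case 0.89 [ 4.59618351e+02 -2.88883594e+02 -2.68693615e-01] 0.9832531623017994
tray rim @z60 [[ 706.22505917 -430.22934394   60.        ]
 [ 746.8945249  -144.42128257   60.        ]] @0 [[ 718.08522393 -445.88327213    0.        ]
 [ 765.42741438 -113.1820814     0.        ]]
vial [[ 686.49901911 -104.16975521   20.        ]]
dp [ 15.53813158 -22.26567989] turn [-0.00896028  0.02359148 -0.06517489]
```

View pics/w3o.png

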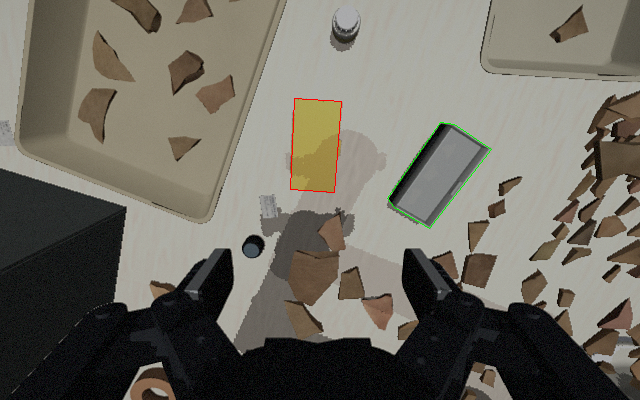

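servo_tool --turn '[[-0.009,0.024,-0.065],[0,0,0],[0,0,0],[0,0,0],[0,0,0]]' --dp '[[0.008,-0.01,-0.025],[0.007,-0.009,-0.045],[0,0,-0.045],[0,0,-0.025],[0,0,0]]' --fingers '[0.0854,0.0854,0.0854,0.0854,0.0854]'

```text
clock: 4.12
position: [633.1, -275.7, 112.4]
ee_rot: [0.777, -0.63, 0.004, -0.002]
contact_force: [-0.4, 0.3, -0.7]
gripper_width: 85.6
```

```bash
cat > look.py <<'E'
from h import *
s=read_state(); d=get_image("wrist"); save(d,"w4.png")
r=regions_of("yellow_case","wrist")[0]
m=r["region"].astype(np.uint8)
Y,f=fit(d,s,m,box(120,60,0,40),(633,-284,.2)); print(r["score"],r["box"],Y,f)
print(s["position"],"dp",Y[:2]-s["position"][:2],"turn",turn_to(s,Y[2]-np.pi/2))
E
python3 look.py
```

```text
0.64 [284.0, 114.8, 72.4, 134.9] [ 6.33473364e+02 -2.83660240e+02  1.86613386e-01] 0.9690877648076092
[ 633.1471224  -275.69671941  112.39081113] dp [ 0.32624134 -7.96352075] turn [ 0.00256816  0.00816132 -0.02174597]
```

servo_tool --turn '[[0.002,0.008,-0.022],[0,0,0],[0,0,0],[0,0,0],[0,0,0]]' --dp '[[0,-0.008,-0.02],[0,0,-0.03],[0,0,-0.03],[0,0,-0.02],[0,0,-0.005]]' --fingers '[0.0854,0.0854,0.0854,0.0854,0.0854]'

```text
clock: 4.85
position: [638.4, -286.9, 11.8]
ee_rot: [0.769, -0.64, 0.008, -0.003]
contact_force: [-0.8, 0.6, -0.0]
gripper_width: 85.5
```

servo_tool --turn '[[0,0.01,0],[0,0,0],[0,0,0],[0,0,0],[0,0,0]]' --dp '[[-0.005,0.003,-0.005],[0,0,-0.004],[0,0,0],[0,0,0],[0,0,0]]' --fingers '[0.0854,0.0854,0.0854,0.06,0.05]'

```text
clock: 5.48
position: [635.1, -284.7, 5.3]
ee_rot: [0.768, -0.64, 0.006, -0.001]
contact_force: [0.1, 0.3, -0.3]
gripper_width: 51.8
```

servo_tool --turn '[[0,0,0],[0,0,0],[0,0,0],[0,0,0],[0,0,0]]' --dp '[[0,0,0],[0,0,0],[0,0,0],[0,0,0],[0,0,0]]' --fingers '[0.05,0.05,0.05,0.05,0.05]'

```text
clock: 6.1
position: [635.4, -284.7, 5.7]
ee_rot: [0.768, -0.64, 0.007, -0.001]
contact_force: [0.1, 0.9, 0.3]
gripper_width: 49.8
```

The width fell to 50 mm, so the case is not between the fingers. I'll look before doing anything else.

Run:
```python
from h import *
a=get_image("wrist"); b=get_image("scene")
save(a,"w5.png")
im=np.hstack([cv2.resize(a["img"],(400,250)),cv2.resize(b["img"][150:300,300:540],(400,250))])
cv2.imwrite("pics/c5.png",im[:,:,::-1])
s=read_state()
r=regions_of("yellow_case","scene")
print([(x["score"],x["box"]) for x in r])
if r: print(fit(b,None,r[0]["region"].astype(np.uint8),box(120,60,0,40),(633,-284,.2)))
```

```text
[(0.55, [384.2, 205.7, 58.8, 43.3])]
(array([ 6.34662097e+02, -2.84093779e+02,  2.18061943e-01]), np.float64(0.8676075268817204))
```

View pics/c5.png

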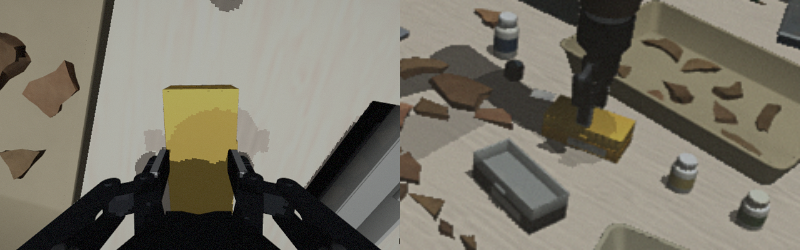

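The fingers do appear to be against both sides of the case, so the width reading may be the finger linkage's. I'll command a smaller opening to see whether they are stopped, then lift a little.

servo_tool --turn '[[0,0,0],[0,0,0],[0,0,0],[0,0,0],[0,0,0]]' --dp '[[0,0,0],[0,0,0],[0,0,0],[0,0,0],[0,0,0]]' --fingers '[0.04,0.03,0.03,0.03,0.03]'

```text
clock: 6.88
position: [635.2, -284.9, 6.1]
ee_rot: [0.768, -0.64, 0.007, -0.001]
contact_force: [-0.9, 0.4, 0.4]
gripper_width: 29.8
```

Run:
```python
from h import *
s=read_state(); print(s["gripper_width"],s["position"],s["contact_force"])
a=get_image("wrist"); save(a,"w6.png")
cv2.imwrite("pics/c6.png",cv2.resize(a["img"][200:400,200:440],(720,600))[:,:,::-1])
```

```text
29.819503852332083 [ 635.17153645 -284.86708134    6.05586292] [-0.91123039  0.36773074  0.42929019]
```

View pics/c6.png

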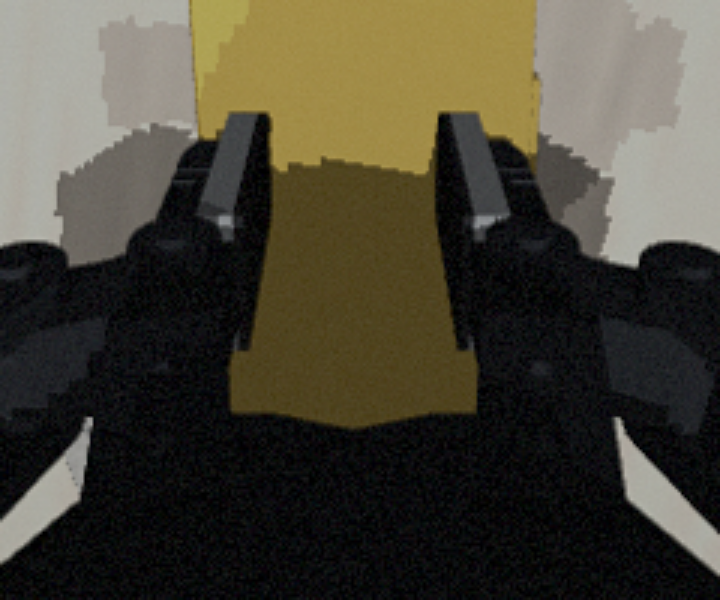

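Run:
```python
from h import *
s=read_state(); d=get_image("wrist"); save(d,"w7.png")
C=np.linalg.inv(np.array(d["mount"])); f=foc(d); print("f",f)
for z in (-60,-40,-20,-10,0):
    P=np.array([[x,y,z,1] for x in (-11,11) for y in (-15,15)])@C.T
    print(z,np.round(P[:,:2]/P[:,2:3]*f+[d["cx"],d["cy"]],0).tolist())
r=regions_of("yellow_case","wrist")
for x in r[:2]: print(x["score"],x["box"])
print(proj(d,place(box(120,60,0,40),633.5,-283.7,.19),s).round())
```

```text
f 289.52853594046564
-60 [[286.0, 298.0], [350.0, 298.0], [285.0, 256.0], [352.0, 256.0]]
-40 [[290.0, 275.0], [346.0, 275.0], [289.0, 237.0], [347.0, 237.0]]
-20 [[293.0, 257.0], [343.0, 257.0], [292.0, 223.0], [344.0, 223.0]]
-10 [[294.0, 249.0], [342.0, 249.0], [294.0, 217.0], [343.0, 217.0]]
0 [[296.0, 242.0], [340.0, 242.0], [295.0, 211.0], [341.0, 211.0]]
0.75 [257.8, 132.1, 124.1, 212.9]
[[368. 135.]
 [361. 301.]
 [271. 136.]
 [280. 301.]
 [381. 142.]
 [370. 343.]
 [258. 142.]
 [271. 343.]]
```

The crop shows the fingers closing 30 mm apart above the lid. By the mount calibration the tips sit about 40 mm behind the stated TCP (about 48 mm when open), although the camera and table geometry agree with the state. So I need to go about 40 mm lower than planned. I'm opening first and recomputing the correction.

servo_tool --turn '[[0,0,0],[0,0,0],[0,0,0],[0,0,0],[0,0,0]]' --dp '[[0,0,0.004],[0,0,0],[0,0,0],[0,0,0],[0,0,0]]' --fingers '[0.0854,0.0854,0.0854,0.0854,0.0854]'

```text
clock: 7.65
position: [635.4, -284.8, 10.2]
ee_rot: [0.768, -0.64, 0.007, -0.001]
contact_force: [-1.2, 0.4, 1.1]
gripper_width: 85.4
```

Run:
```python
from h import *
s=read_state(); d=get_image("wrist"); save(d,"w8.png")
print(s["gripper_width"],s["position"],s["clock"],"turn",turn_to(s,.19-np.pi/2))
C=np.linalg.inv(np.array(d["mount"])); f=foc(d)
im=d["img"].copy()
for z,c in ((-48,(255,0,0)),(-13,(0,255,0))):
    for y in (-42.7,42.7):
        P=np.array([[11,y,z,1]])@C.T; p=(P[0,:2]/P[0,2]*f+[d["cx"],d["cy"]]).astype(int); cv2.circle(im,p.tolist(),3,c,1)
pr=proj(d,place(box(120,60,0,40),633.5,-283.7,.19),s)
cv2.polylines(im,[cv2.convexHull(pr.round().astype(np.int32))],1,(0,0,255),1)
cv2.imwrite("pics/c8.png",im[:,:,::-1])
```

```text
85.35493439588598 [ 635.3822987  -284.76425584   10.20359169] 7.65 turn [0.00696275 0.01194967 0.00802484]
```

View pics/c8.png

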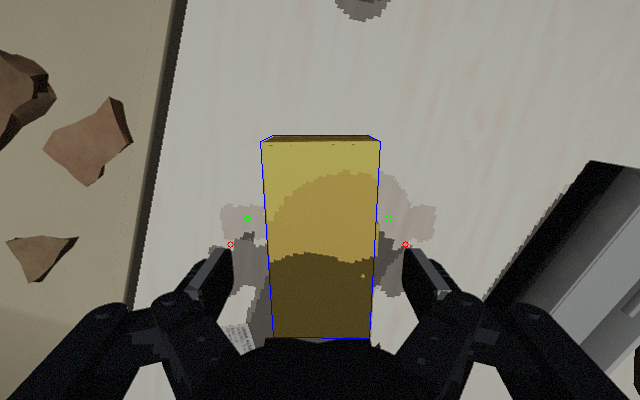

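The overlay fits, and the tips are at the red marks, 48–50 mm behind the TCP. Lowering about 46 mm.

servo_tool --turn '[[0.007,0.012,0.008],[0,0,0],[0,0,0],[0,0,0],[0,0,0]]' --dp '[[-0.002,0.001,-0.01],[0,0,-0.015],[0,0,-0.01],[0,0,-0.006],[0,0,0]]' --fingers '[0.0854,0.0854,0.0854,0.0854,0.0854]'

```text
clock: 8.32
position: [632.1, -283.4, -35.5]
ee_rot: [0.771, -0.637, -0.002, 0.001]
contact_force: [0.5, 0.1, 0.4]
gripper_width: 85.4
```

servo_tool --turn '[[0,0,0],[0,0,0],[0,0,0],[0,0,0],[0,0,0]]' --dp '[[0,0,0],[0,0,0],[0,0,0],[0,0,0],[0,0,0]]' --fingers '[0.06,0.05,0.05,0.05,0.05]'

```text
clock: 8.95
position: [632.7, -283.5, -34.8]
ee_rot: [0.771, -0.637, -0.001, 0.0]
contact_force: [0.6, 0.5, -0.3]
gripper_width: 63.0
```

Gripped at 63 mm, which matches the case. Lifting straight up.

servo_tool --turn '[[0,0,0],[0,0,0],[0,0,0],[0,0,0],[0,0,0]]' --dp '[[0,0,0.01],[0,0,0.025],[0,0,0.035],[0,0,0.035],[0,0,0.02]]' --fingers '[0.05,0.05,0.05,0.05,0.05]'

```text
clock: 9.57
position: [628.4, -282.0, 90.8]
ee_rot: [0.771, -0.637, -0.006, 0.002]
contact_force: [-0.0, -0.7, -3.5]
gripper_width: 63.1
```

servo_tool --turn '[[0,0,0.06],[0,0,0.12],[0,0,0.15],[0,0,0.15],[0,0,0.15]]' --dp '[[-0.008,0.012,0.01],[-0.015,0.023,0.01],[-0.015,0.023,0.01],[-0.015,0.023,0],[-0.015,0.023,0]]' --fingers '[0.05,0.05,0.05,0.05,0.05]'

```text
clock: 10.2
position: [558.5, -176.3, 125.4]
ee_rot: [0.933, -0.36, -0.003, 0.002]
contact_force: [-0.3, 0.8, -2.9]
gripper_width: 63.0
```

servo_tool --turn '[[0,0,0.15],[0,0,0.15],[0,0,0.15],[0,0,0.12],[0,0,0.06]]' --dp '[[-0.015,0.023,0],[-0.015,0.023,0],[-0.015,0.023,0],[-0.015,0.023,0],[-0.008,0.012,0]]' --fingers '[0.05,0.05,0.05,0.05,0.05]'

```text
clock: 10.82
position: [485.8, -68.2, 127.4]
ee_rot: [0.999, -0.042, -0.002, 0.002]
contact_force: [0.1, 0.6, -2.5]
gripper_width: 62.8
```

Run:
```python
from h import *
s=read_state(); d=get_image("wrist"); save(d,"w9.png")
print(s["gripper_width"],s["position"],s["ee_rot"],s["clock"],s["contact_force"])
P=box(200,100,0,10)+[0,18,0]
P2=np.array([[x,y,z] for x in(-25,25) for y in(88,118) for z in (10,30)],float)
print("pins",[(x["score"],x["box"]) for x in search_frame("pin","wrist")])
for cam in ("wrist","top"):
    if cam=="top": d=get_image("top")
    r=regions_of("cradle",cam)
    im=d["img"].copy()
    for x in r[:1]:
        p,fv=fit(d,s,x["region"].astype(np.uint8),P,(539,160,-1.57)); print(cam,x["score"],x["box"],p,fv)
        cv2.polylines(im,[cv2.convexHull(proj(d,place(P,*p),s).round().astype(np.int32))],1,(255,0,0),1)
        cv2.circle(im,proj(d,place([[0,0,16]],*p),s)[0].round().astype(int).tolist(),4,(0,255,0),1)
    cv2.imwrite(f"pics/c9{cam}.png",im[:,:,::-1])
    print("pin px->world",[pix2z(d,[[x["box"][0]+x["box"][2]/2,x["box"][1]+x["box"][3]/2]],13,s).round(1).tolist()+[x["score"]] for x in search_frame("pin",cam)[:2]])
```

```text
62.75752702748204 [485.80551233 -68.24972516 127.42735645] [ 0.99911335 -0.0419875  -0.00247405  0.00185579] 10.825 [ 0.05989352  0.56401836 -2.51775221]
pins [(0.66, [80.5, 142.5, 9.3, 14.7])]
wrist 0.61 [1.0, 13.4, 157.3, 218.4] [541.07074989 163.4779802   -1.56876961] 0.9593221804348766
pin px->world [[[540.6, 159.3, 13.0], 0.66]]
top 0.91 [218.9, 166.7, 37.4, 18.3] [552.63518748 155.5615849   -1.53973036] 0.17854545454545453
pin px->world [[[453.4, -298.8, 13.0], 0.2]]
```

View pics/c9wrist.png

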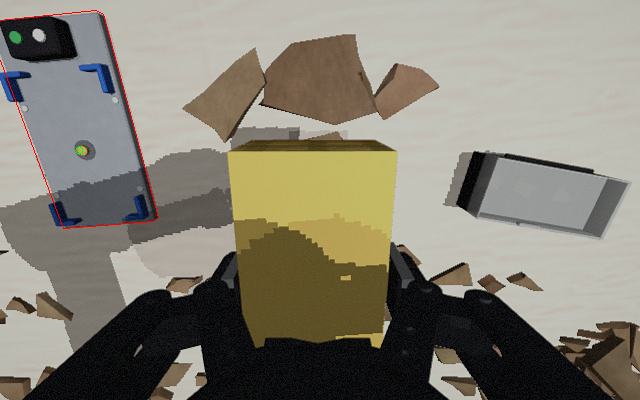

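The wrist view shows the cradle with the pin at (83,150). The fit outline hugs the plate, and the case is held level. The cradle pin is at about (541,161), with its length along world x. Moving over it.

servo_tool --turn '[[0,0,0.02],[0,0,0.02],[0,0,0.02],[0,0,0.02],[0,0,0.004]]' --dp '[[0.006,0.025,0],[0.012,0.05,0],[0.012,0.05,0],[0.012,0.05,-0.01],[0.01,0.04,-0.02]]' --fingers '[0.05,0.05,0.05,0.05,0.05]'

```text
clock: 11.8
position: [543.6, 147.2, 97.2]
ee_rot: [1.0, -0.007, -0.001, 0.002]
contact_force: [0.6, 0.7, -3.8]
gripper_width: 63.4
```

servo_tool --turn '[[0,0,0],[0,0,0],[0,0,0],[0,0,0],[0,0,0]]' --dp '[[0,0.01,-0.02],[0,0,-0.02],[0,0,-0.01],[0,0,0],[0,0,0]]' --fingers '[0.05,0.05,0.05,0.05,0.05]'

```text
clock: 12.42
position: [546.3, 159.1, 43.3]
ee_rot: [1.0, -0.007, -0.001, 0.003]
contact_force: [0.3, 0.2, -2.3]
gripper_width: 63.4
```

Run:
```python
from h import *
s=read_state(); print(s["gripper_width"],s["position"],s["clock"],s["contact_force"])
print("dp",np.array([541,161])-s["position"][:2],"turn",turn_to(s,0.002))
p=(541,161,-1.569)
d=get_image("wrist"); im=d["img"].copy()
g=np.array([[x,y,22] for x,y in ((-42,-70),(42,-70),(42,70),(-42,70))],float)
cv2.polylines(im,[proj(d,place(g,*p),s).round().astype(np.int32)],1,(255,0,0),1)
pl=np.array([[x,y,10] for x,y in ((-50,-82),(50,-82),(50,118),(-50,118))],float)
cv2.polylines(im,[proj(d,place(pl,*p),s).round().astype(np.int32)],1,(0,255,0),1)
cb=place(box(120,60,0,40),s["position"][0],s["position"][1],np.pi/2,s["position"][2]+34.8)
cv2.polylines(im,[cv2.convexHull(proj(d,cb,s).round().astype(np.int32))],1,(0,0,255),1)
cv2.imwrite("pics/c10.png",im[:,:,::-1])
```

```text
63.43324368749281 [546.32670429 159.11971506  43.34785226] 12.425 [ 0.30188484  0.17421515 -2.28431154]
dp [-5.32670429  1.88028494] turn [ 0.00535991 -0.00225102  0.01628782]
```

View pics/c10.png

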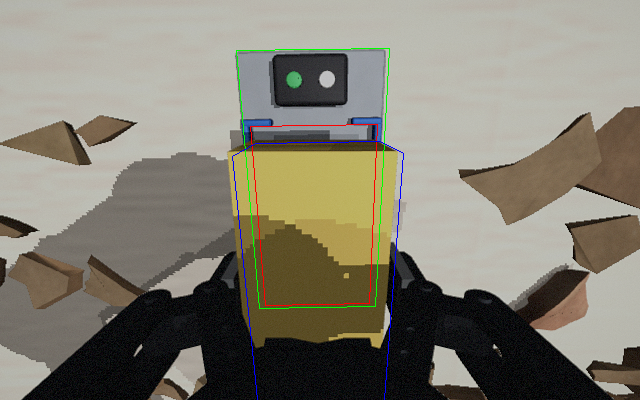

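The nest outline (red) and plate (green) match the picture to about 2 mm. The held case is aligned and centred. Lowering.

servo_tool --turn '[[0.005,-0.002,0.016],[0,0,0],[0,0,0],[0,0,0],[0,0,0]]' --dp '[[-0.005,0.001,-0.008],[0,0,-0.015],[0,0,-0.012],[0,0,-0.008],[0,0,0]]' --fingers '[0.05,0.05,0.05,0.05,0.05]'

```text
clock: 13.1
position: [541.0, 159.9, -1.8]
ee_rot: [1.0, 0.001, 0.001, -0.0]
contact_force: [1.0, 0.7, -2.9]
gripper_width: 63.1
```

servo_tool --turn '[[0,0,0],[0,0,0],[0,0,0],[0,0,0],[0,0,0]]' --dp '[[0,0,-0.005],[0,0,-0.006],[0,0,-0.004],[0,0,-0.003],[0,0,0]]' --fingers '[0.05,0.05,0.05,0.05,0.05]'

```text
clock: 13.72
position: [542.0, 160.4, -20.3]
ee_rot: [1.0, 0.001, 0.001, -0.001]
contact_force: [0.3, 0.3, -2.8]
gripper_width: 63.4
```

servo_tool --turn '[[0,0,0],[0,0,0],[0,0,0],[0,0,0],[0,0,0]]' --dp '[[0,0,-0.002],[0,0,-0.002],[0,0,0],[0,0,0],[0,0,0]]' --fingers '[0.05,0.05,0.05,0.05,0.05]'

```text
clock: 14.35
position: [542.2, 160.5, -23.8]
ee_rot: [1.0, 0.001, 0.002, -0.001]
contact_force: [-0.1, -0.2, -2.0]
gripper_width: 63.2
```

servo_tool --turn '[[0,0,0],[0,0,0],[0,0,0],[0,0,0],[0,0,0]]' --dp '[[0,0,-0.0015],[0,0,0],[0,0,0],[0,0,0],[0,0,0]]' --fingers '[0.05,0.05,0.05,0.05,0.05]'

```text
clock: 14.98
position: [542.4, 160.6, -24.6]
ee_rot: [1.0, 0.002, 0.002, -0.001]
contact_force: [-2.0, -0.3, -0.8]
gripper_width: 63.6
```

servo_tool --turn '[[0,0,0],[0,0,0],[0,0,0],[0,0,0],[0,0,0]]' --dp '[[0,0,-0.001],[0,0,0],[0,0,0],[0,0,0],[0,0,0]]' --fingers '[0.05,0.05,0.05,0.05,0.05]'

```text
clock: 15.6
position: [542.4, 160.6, -24.7]
ee_rot: [1.0, 0.002, 0.002, -0.001]
contact_force: [-0.8, -0.2, 2.7]
gripper_width: 62.9
```

The force has reversed and the height has stopped falling, so the case is seated. Releasing and retreating straight up.

servo_tool --turn '[[0,0,0],[0,0,0],[0,0,0],[0,0,0],[0,0,0]]' --dp '[[0,0,0],[0,0,0],[0,0,0],[0,0,0],[0,0,0]]' --fingers '[0.07,0.0854,0.0854,0.0854,0.0854]'

```text
clock: 16.23
position: [544.2, 161.5, -24.6]
ee_rot: [1.0, 0.002, 0.004, -0.002]
contact_force: [-1.2, 0.7, -0.3]
gripper_width: 85.3
```

servo_tool --turn '[[0,0,0],[0,0,0],[0,0,0],[0,0,0],[0,0,0]]' --dp '[[0,0,0.01],[0,0,0.025],[0,0,0.035],[0,0,0.035],[0,0,0.035]]' --fingers '[0.0854,0.0854,0.0854,0.0854,0.0854]'

```text
clock: 16.85
position: [542.1, 160.1, 119.2]
ee_rot: [1.0, 0.002, 0.001, -0.0]
contact_force: [0.3, -0.1, -0.3]
gripper_width: 85.3
```

Run:
```python
from h import *
s=read_state(); d=get_image("wrist"); save(d,"w11.png"); print(s["position"],s["contact_force"],s["clock"],s["gripper_width"])
im=d["img"].copy()
r=regions_of("yellow_case","wrist")[0]
for z in (10,13):
    p,f=fit(d,s,r["region"].astype(np.uint8),box(120,60,z,z+40),(541,161,1.57)); print(z,r["score"],p,f)
    if z==10: cv2.polylines(im,[cv2.convexHull(proj(d,place(box(120,60,10,50),*p),s).round().astype(np.int32))],1,(255,0,0),1)
p=(541,161,-1.569)
g=np.array([[x,y,22] for x,y in ((-42,-70),(42,-70),(42,70),(-42,70))],float)
cv2.polylines(im,[proj(d,place(g,*p),s).round().astype(np.int32)],1,(0,0,255),1)
cv2.imwrite("pics/c11.png",im[:,:,::-1])
```

```text
[542.12247851 160.14779742 119.16805533] [ 0.27106886 -0.08406056 -0.28003173] 16.85 85.34822124205147
10 0.66 [543.09468284 163.17245675   1.5761312 ] 0.9727508650519031
13 0.66 [543.42834852 163.12727202   1.59045835] 0.9572577232331781
```

View pics/c11.png

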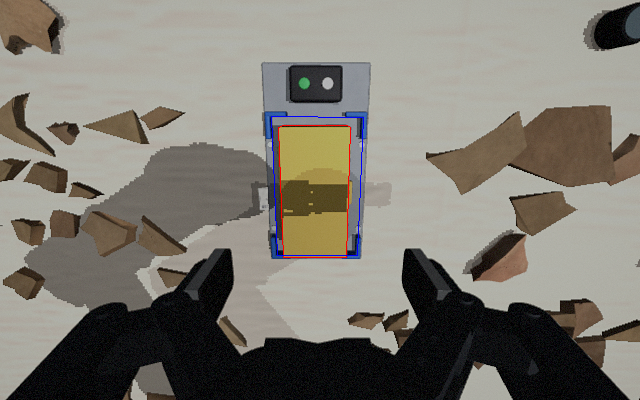

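The case sits between all four guides, about 3 mm from the pin estimate and aligned to within 0.5°. The fingers are clear. Handing in.

```bash
python3 -c "
from h import *
d=get_image('top'); r=regions_of('black_case','top')[:1]
print([(x['score'],x['box']) for x in r]); print(job_done())"
```

```text
[(0.9, [380.7, 219.5, 55.6, 30.8])]
the job is handed in; nothing more can be done
None
```

I set the yellow case down on the check-in cradle between the four blue guides, let go of it, and handed the job in at about 17 s of the 32 s allowed.

- **Grasp:** My first attempt closed above the lid without touching the case. In the wrist pictures the fingertips sit about 35–50 mm behind the stated TCP, depending on the opening. I went lower and the second grip held, at 63 mm.
- **Position:** The last wrist look puts the case about 3 mm from the estimated pin position and within about 0.5° of the nest's direction. A model seated at plate height fits the picture best.
- **Pin:** I could not see the pin under the case or read its travel. That it is down is inferred from the case sitting flat and the wrist force changing from −2.8 to +2.7 N as the case was seated.
- **Black case:** The top camera shows it where it started, to within a couple of pixels.
- **Robot:** The gripper is open and clear, with no contact force.

One reading disagreed: a top-camera fit of the cradle was poor, because the network marked only part of it. I used the wrist view instead.

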